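# Push a stuck stopper out of a cut-off bottle neck

### The arm

A 6-joint arm with a two-finger parallel gripper is mounted at the origin on the work surface. World frame = base frame: x ahead of the robot, y to its left, z up, the work surface at z = 0. Lengths are in mm, angles in degrees, forces in N, time in s.
With the tool pointing down it reaches from about 350 to 850 mm from the base axis. Payload 8.1 kg.
Tool frame: the origin (TCP) lies at the very end of the fingers, on their centre line; the grasp point (between the pads) lies 19 mm behind it; z points along the fingers, y is the direction in which the jaws open and shut (so a half turn about z gives the same grasp; the last joint's range is limited). The gripper opens to 85 mm and grips with 20 to 120 N. Pads are 22 mm wide; open, the fingers measure 114 mm over their backs; the gripper's body (76 mm by 85 mm) begins 54 mm behind the grasp point. The pads swing forward as they close: fully open they stand 13 mm farther back than shut.
Start: joints at [62.143, 7.471, 85.268, -0, 87.261, -4.893], TCP at [234.072, 552.463, 193.492] pointing down, gripper open.
Joint ranges: [-169.43, 169.43], [-51.17, 129.36], [1.28, 143.12], [-76.62, 256.62], [0, 156.53], [-152.29, 152.29]. Speed limits (degrees/s): [136.94, 136.94, 159.86, 180, 180, 180].

### API

Orientations are given as [roll, pitch, yaw] about the fixed x, y, z axes, in that order (R = Rz(yaw) Ry(pitch) Rx(roll)).
In Python, from bench import r, eyes gives the robot as it stands. The module is installed in compiled form; this text tells all that it offers.
- The arm moves only by the tool play_rows, never from a script. Its argument "deltas" is a list of rows, each a list of 3 entries, a list of its own where there are three numbers: the shift along the tool's x, y, z in m, then the turn, a rotation vector about the tool's x, y, z in rad, then the closure, from 0 (fully open) to 1 (shut). A call has 1 to 8 rows; each row shifts and turns the pose as measured when the row begins, along the tool's axes as they then stand; what a row does not reach is not made up. A row lasts 1/8 s, in which the tool goes at most 62.5 mm and 10.7 degrees, less where a joint would pass 70% of its speed; a pose out of reach is approached as far as the arm can. A call with a gripper value outside its range is refused whole. The fingers move at their own pace and stop on an object; "force" is the grip in N (left out, the last holds). Time passes only in rows, so rows that do not move let the fingers close. It gives the time, the measured TCP pose, the force and the opening at its end, in the units of the state.
- r.sense(): the state, without advancing time (a new reading comes with each control period).
- eyes.snapshot(name): name is "side" or "top"; returns the picture (480x640x3 uint8, red, green, blue); there is no depth.
- eyes.get_calibration(name): a dict with "mtx" (3x3 intrinsics, pixels), "R" (3x3) and "t" (3): a world point X has camera coordinates R X + t. Camera axes: x right, y down, z forward; pixel columns grow to the right and rows downward; lengths in mm; the calibration is good to about 2 mm. A picture is of the moment at which its call begins. get_calibration takes no time and is no camera call.
- r.hand_in(): hands the job in, once; it reports no verdict.
The state is a dict: "time": time; "joint_pos": joint angles; "qd": joint speeds; "joint_efforts": joint torques, N m; "tool_pos": TCP position; "tcp_rot": TCP orientation; "ft_force": force on the tool from outside, world axes, zero at the start; "wrist_torque": the same for the moment, N m; "finger_gap": finger opening in mm.
Only numpy, scipy, OpenCV 4.12 (cv2) and the standard library are available. Lean on these libraries where they do the work, as an engineer would, in place of code of your own. Each camera call takes 0.05 s, during which the arm holds its last target. There are 200 camera calls.

### The job

A cut-off bottle top is held mouth down on the blue stand with an orange plastic stopper stuck in its neck. Take the red-handled steel drift from its wooden block, feel your way into the neck from above with it and push the stopper slowly and gently down until it is wholly out of the glass and in the cup below, without ever pressing hard enough to chip the glass or ramming the stopper on the bottom of the cup. Then put the drift back upright, fully down in its block, and leave the tumbler, jar and brush where they are.

Things in the scene. Friction and masses are not known exactly. Their poses are not given: they have to be found in the camera images.
- drift: loose steel drift rod, about 200 g, upright in the block's hole. Origin at the centre of its lower tip, z axis along the rod towards the handle. Shaft 16 mm diameter from the tip (1.5 mm chamfer) to 96 mm; red round handle 25 mm diameter from 100 to 150 mm above the tip (grip it near 130 mm)
- block: fixed wooden block 80 x 80 mm, 50 mm tall, origin at the centre of its underside, with one upright round hole for the drift in the middle of its top: 20 mm diameter, 40 mm deep, chamfered mouth; the drift at home has its tip 10 mm above the table and its origin on the block's axis
- hole (a point): centre of the mouth of the block's hole, on its top face, 50 mm above the table
- fixture: fixed steel stand 90 x 90 mm, a blue ring plate on four posts; origin under its centre. Holds the cut-off glass bottle top mouth down by a black rubber collar on the ring plate, NOT centred: the upright axis of the glass lies 5 to 8 mm off the stand's axis, to one side or another, which is not measured. The glass does not shift when touched
- funnel (a point): on the stand's (not the glass's) axis, 90 mm above the table, the height of the bore's upper edge. Glass: mouth at 50 mm; straight bore 20 mm wide from 50 to 90 mm; then an open funnel, inner face rising at 22 deg from radius 10 at 90 mm to radius 31 at 98.5 mm; upright wall to the rim at 104.5 mm, outer radius 34. Glass chips if the drift presses on glass or stopper with over 20 N
- ring (a point): centre of the upper face of the ring plate, on the stand's axis, 66 mm above the table. Feel: the upright drift lowered d mm off the glass's axis lands on the funnel with its tip about 0.4 x (d - 2) mm above the bore's upper edge; with d under 2 it slips into the bore
- cup (a point): centre of the hard bottom of the clear catch cup under the mouth, on the stand's axis, 7 mm above the table; the cup is 44 mm wide and its rim is 38 mm above the table
- stopper (a joint): how far (m) the orange stopper, 18.4 mm wide, 34 mm long, is pushed down. At 0 its lower end is flush with the mouth and its top 84 mm above the table; starts at 0 to 0.006; at 0.034 it is wholly out; at 0.043 it meets the hard end of the cup (its top at 41 mm). Tight: it slides at about 9 N plus 0.2 N per mm/s of speed and stays where it is left
- tumbler: bystander: loose open green glass tumbler, 72 mm wide, 95 mm tall, origin at the centre of its underside
- gritjar: bystander: loose amber glass jar with a yellow cap, 60 mm wide, 75 mm tall, origin at the centre of its underside
- brush: bystander: loose hand brush lying on the table, origin under its middle
Not all that is in view belongs to the job. Several things have the shape of the drift; the one meant has the colours described above. What is shaped like the block but black is not meant.

How it is judged (in metres and radians):
On the way, in this order (a step that is already met when the one before it is completed fails the run):
1. the drift's tip is over the funnel of the bottle top, out of its block (horizontal distance between drift and ring below 0.03 m and height (world z) of drift above 0.075 m), for 0.1 s.
2. the stopper is pushed wholly out of the neck by the drift in the bore (value of joint stopper above 0.034 m and horizontal distance between drift and ring below 0.015 m and height (world z) of drift below 0.056 m), for 0.1 s.
At the end, for the whole second after the job is handed in: the stopper has been pushed down at least 34 mm (wholly out of the glass), and the drift stands released and at rest in the block's hole: tip within 6 mm of the hole's axis and less than 14 mm above the table, leaning less than 8 degrees (value of joint stopper above 0.034 m and horizontal distance between drift and hole below 0.006 m and height (world z) of drift below 0.014 m and angle between drift's own z axis and vertical below 0.14 rad and linear speed of drift below 0.02 m/s); the robot touches nothing.
It fails at once if the drift presses on the glass, the stopper or the stand with more than 20 N (contact force between drift and fixture above 20 N).
It fails at once if the tumbler is moved by more than 20 mm (distance of tumbler from where it was at the start of the episode above 0.02 m).
It fails at once if the jar is moved by more than 20 mm (distance of gritjar from where it was at the start of the episode above 0.02 m).
It fails at once if the brush is moved by more than 30 mm (distance of brush from where it was at the start of the episode above 0.03 m).
It also fails if it takes over 72 s, if anything falls off the work surface, if the arm or the gripper's body presses on something with over 40 N, if the wrist force passes 120 N, or if a joint passes its speed limit or range.

## Working session

There is one attempt and no reset: what is moved stays moved. The work goes in short steps, Python scripts to look and compute and a tool call to move; the robot and the scene stay as the last step left them, time stands still between calls to the robot, and variables do not carry over. Pictures are saved under pics/ and viewed, about 8 in all and at most 12, crops included, and the job is handed in when it is done.

Besides the shell and the picture viewer there is one more tool, called as name(argument=value, ...), one argument or row to a line, values as JSON. play_rows: Moves the arm, as the interface text tells. Its arguments: {"type":"object","properties":{"deltas":{"type":"array"},"force":{"type":"number"}},"required":["deltas"]}

```bash
mkdir -p pics
cat > h.py <<'E'
from bench import r, eyes
import numpy as np, cv2
def cal(n):
    c=eyes.get_calibration(n); return np.array(c['mtx']),np.array(c['R']),np.array(c['t']).ravel()
def ray(n,u,v,z):
    K,R,t=cal(n); d=R.T@np.linalg.solve(K,[u,v,1]); o=-R.T@t
    return o+d*(z-o[2])/d[2]
def proj(n,X):
    K,R,t=cal(n); p=K@(R@np.array(X,float)+t); return p[:2]/p[2]
def save(n,f): 
    im=eyes.snapshot(n)[:,:,::-1]; cv2.imwrite('pics/'+f,im); return im
E
python3 - <<'E'
from h import *
for n in('top','side'):
    save(n,n+'0.png'); K,R,t=cal(n); print(n,K[0,0],-R.T@t,R[2])
print(r.sense())
E
```

```text
top 456.96738025623995 [ 504.37900358  -10.78145705 1160.19068819] [ 0.09167791  0.0239257  -0.99550124]
side 485.2439894778654 [ 431.85667696 -515.70443992  799.27593636] [ 0.20473711  0.56298575 -0.80070579]
{'time': 0.1, 'joint_pos': array([ 6.21437991e+01,  7.50973271e+00,  8.53246723e+01, -2.26928647e-03,
        8.72621985e+01, -4.89397657e+00]), 'qd': array([-0.04844587, -0.06942901, -0.22607214,  0.03095374, -0.0024858 ,
        0.01265498]), 'joint_efforts': array([ 2.23726223e-03, -5.70955718e+01, -5.01937652e+01, -1.76383865e-04,
        8.34000675e-03, -7.11777398e-05]), 'tool_pos': array([233.80863225, 551.94739476, 192.54467508]), 'tcp_rot': array([-1.79903555e+02, -5.98320569e-03,  1.57037881e+02]), 'ft_force': array([-0.48426746, -0.46437228,  0.24008959]), 'wrist_torque': array([-0.02821902,  0.00225201, -0.00779999]), 'finger_gap': 85.4356800738304}
```

View pics/top0.png

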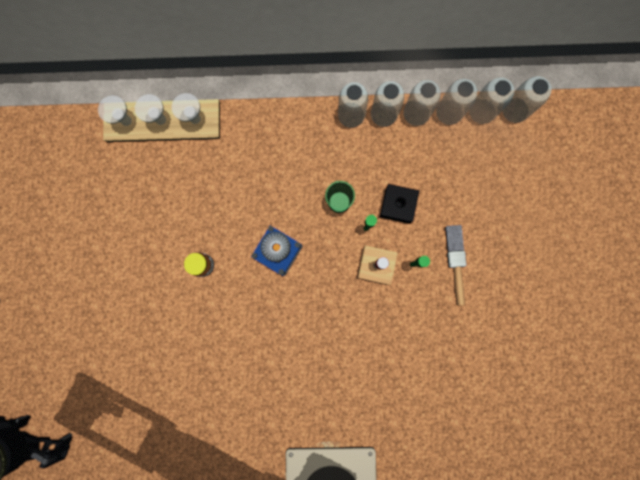

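View pics/side0.png

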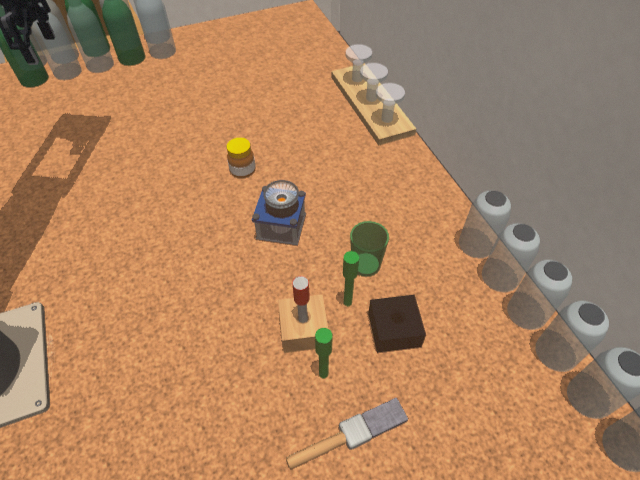

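The top view shows the block at (378,265) with the drift's pale top at (383,264), and the stand at (277,250). Two green decoy drifts stand at (371,221) and (424,262). The side view shows the red handle at (301,291) and the stand at (280,212). I'll enlarge these areas.

Run:
```python
from h import *
a=cv2.imread('pics/top0.png'); b=cv2.imread('pics/side0.png')
def c(im,u,v,w,h,s): return cv2.resize(im[v:v+h,u:u+w],None,fx=s,fy=s,interpolation=cv2.INTER_CUBIC)
m=np.vstack([np.hstack([c(a,245,220,66,50,6),c(a,350,230,66,50,6)]),np.hstack([c(b,245,170,66,75,6)[:300*3//2],c(b,270,270,66,75,6)])])
m=m[:,:792]; print(m.shape); cv2.imwrite('pics/c0.png',cv2.resize(m,(792,m.shape[0])) [:750]) if 0 else None
t=np.hstack([c(a,245,220,66,50,6),c(a,350,230,66,50,6)]); s=np.hstack([c(b,245,175,66,75,6)[:450],c(b,270,275,66,75,6)])
s=np.hstack([c(b,240,178,80,65,5)[:300],c(b,265,275,80,65,5)[:300]])[:,:792]
t=t[:,:792]; cv2.imwrite('pics/c0.png',np.vstack([t,s[:300]]))
```

```text
(750, 792, 3)
```

View pics/c0.png

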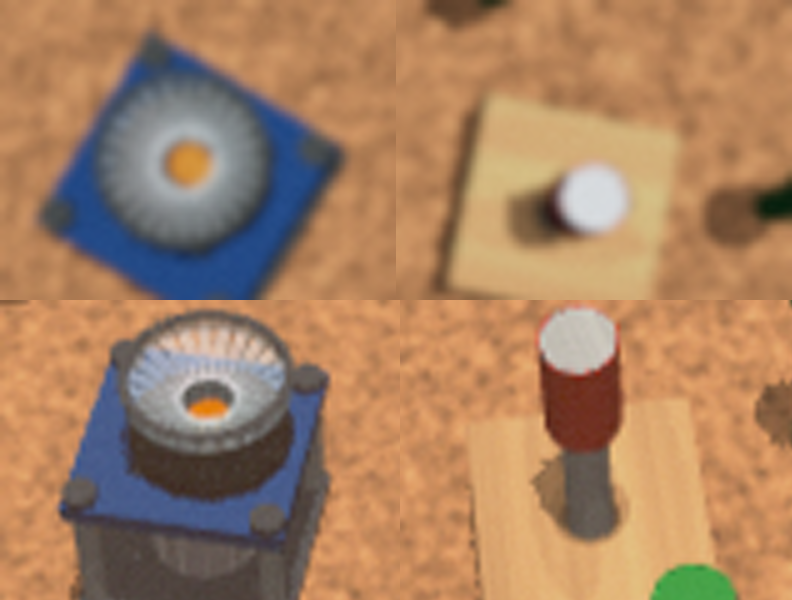

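The crop shows the glass rim, the orange stopper in the bore and the studs clearly. The red-handled drift stands upright in the block.

Run:
```python
from h import *
T=lambda x,y:(245+x/6-.4,220+y/6-.4); TD=lambda x,y:(350+(x-396)/6-.4,230+y/6-.4)
S=lambda x,y:(240+x/5-.4,178+(y-300)/5-.4); SD=lambda x,y:(265+(x-400)/5-.4,275+(y-300)/5-.4)
for nm,n,p,z in [('drifttop','top',TD(593,199),160),('drifttop','side',SD(578,341),160),
 ('shaft at hole','side',SD(593,525),50),
 ('blk TL','top',TD(488,93),50),('blk TR','top',TD(680,133),50),('blk BL','top',TD(447,287),50),
 ('glass rim','top',T(184,162),104.5),('glass rim','side',S(207,381),104.5),
 ('bore','top',T(188,163),84),('bore90','side',S(209,398),90),
 ('stand','top',T(189.5,182),70),('stand','side',S(195.3,436),70),('studL','top',T(57,215),70),('studT','top',T(155,52),70),('studR','top',T(322,150),70)]:
    print(nm,n,np.round(ray(n,*p,z),1))
for nm,n,p,z in [('tumbler','top',(340,190),95),('green1','top',(371,221),150),('green2','top',(424,262),150),('jar','top',(195,264),75)]:
    print(nm,np.round(ray(n,*p,z),1))
```

```text
drifttop top [ 549.6 -124.3  160. ]
drifttop side [ 548.5 -126.2  160. ]
shaft at hole side [ 547.5 -131.7   50. ]
blk TL top [598.6 -95.8  50. ]
blk TR top [ 580.5 -172.7   50. ]
blk BL top [520.5 -76.9  50. ]
glass rim top [595.4 116.4 104.5]
glass rim side [594.2 113.3 104.5]
bore top [596.8 117.3  84. ]
bore90 side [595.4 117.5  90. ]
stand top [590.3 118.4  70. ]
stand side [588.2 117.9  70. ]
studL top [578.4 171.7  70. ]
studT top [643.  131.6  70. ]
studR top [601.9  65.2  70. ]
tumbler [726.8 -37.6  95. ]
green1 [ 643.5 -103.3  150. ]
green2 [ 549.7 -216.5  150. ]
jar [560.8 313.   75. ]
```

Both cameras agree to within about 2 mm: the drift is at (549,-125), the stand axis at (589.5,118) and the glass axis near (595.5,117). That is an offset of about 6 mm, which fits the 5–8 mm given. First I turn the tool to yaw 180, so tool x is -X, tool y is +Y and tool z is -Z. Then I head for the drift.

play_rows(
  deltas=[
    [[0, 0, -0.016], [0, 0, -0.134], 0.3],
    [[0, 0, -0.016], [0, 0, -0.134], 0.3],
    [[0, 0, -0.016], [0, 0, -0.134], 0.3],
    [[-0.022, -0.048, 0], [0, 0, 0], 0.3],
    [[-0.022, -0.048, 0], [0, 0, 0], 0.3],
    [[-0.022, -0.048, 0], [0, 0, 0], 0.3],
    [[-0.022, -0.048, 0], [0, 0, 0], 0.3],
    [[0, 0, 0], [0, 0, 0], 0.3],
  ],
  force=60,
)

```text
time: 1.1
tool_pos: [325.3, 354.1, 237.5]
tcp_rot: [-179.5, -0.3, -179.0]
ft_force: [-0.4, 0.8, -0.2]
finger_gap: 59.7
```

play_rows(
  deltas=[
    [[-0.024, -0.053, 0], [0, 0, -0.01], 0.3],
    [[-0.025, -0.053, 0], [0, 0, 0], 0.3],
    [[-0.025, -0.053, 0], [0, 0, 0], 0.3],
    [[-0.025, -0.053, 0], [0, 0, 0], 0.3],
    [[-0.025, -0.053, 0], [0, 0, 0], 0.3],
    [[-0.025, -0.053, 0], [0, 0, 0], 0.3],
    [[-0.025, -0.053, 0], [0, 0, 0], 0.3],
    [[-0.025, -0.053, 0], [0, 0, 0], 0.3],
  ],
)

```text
time: 2.1
tool_pos: [540.8, -67.5, 237.4]
tcp_rot: [-179.7, -0.4, -177.7]
ft_force: [-0.1, 0.7, 0.5]
finger_gap: 59.7
```

play_rows(
  deltas=[
    [[0, 0, 0], [0, 0, 0], 0.3],
    [[0, 0, 0], [0, 0, 0], 0.3],
  ],
)

```text
time: 2.35
tool_pos: [541.6, -69.7, 235.4]
tcp_rot: [-179.8, -0.5, -178.0]
ft_force: [0.3, 0.6, 0.6]
finger_gap: 60.2
```

play_rows(
  deltas=[
    [[-0.004, -0.028, 0], [0, 0.009, 0.035], 0.3],
    [[-0.003, -0.027, 0], [0, 0, 0], 0.3],
    [[0, 0, 0], [0, 0, 0], 0.3],
    [[0, 0, 0], [0, 0, 0], 0.3],
  ],
)

```text
time: 2.85
tool_pos: [549.7, -118.7, 235.5]
tcp_rot: [-179.9, -1.1, -179.6]
ft_force: [0.3, -0.7, -0.0]
finger_gap: 60.2
```

Run:
```python
from h import *
im=save('side','s1.png'); s=r.sense(); print(s['tool_pos'],s['tcp_rot'],s['finger_gap'])
print(proj('side',s['tool_pos']))
cv2.imwrite('pics/s1c.png',cv2.resize(im[150:350,200:430],None,fx=3,fy=3,interpolation=2))
```

```text
[ 549.66684449 -118.76560007  235.43896691] [-179.84542102   -1.06278468 -179.58435409] 60.07792678799565
[297.18815349 250.37720139]
```

View pics/s1c.png

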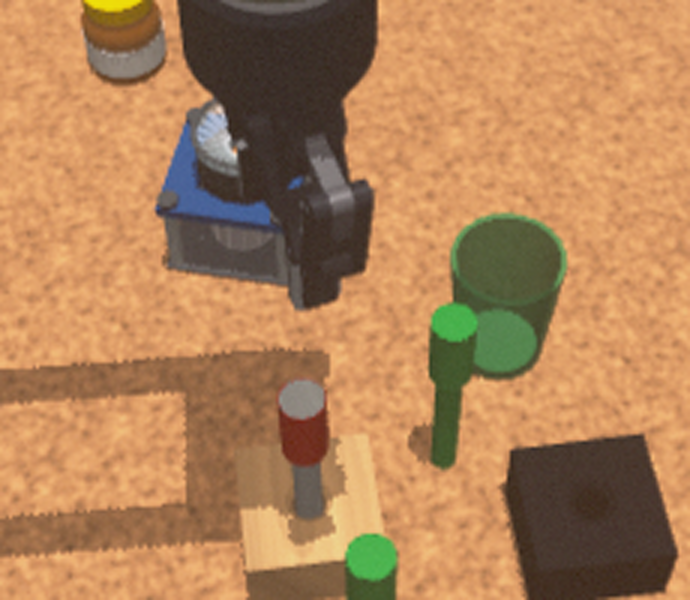

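The gripper is above the drift and both are upright; the drift's top is at crop (303,398). I correct the pitch and y, then descend.

play_rows(
  deltas=[
    [[0, -0.0065, 0], [0, -0.018, 0], 0.3],
    [[0, 0, 0], [0, 0, 0], 0.3],
    [[0, 0, 0.02], [0, 0, 0], 0.3],
    [[0, 0, 0.02], [0, 0, 0], 0.3],
    [[0, 0, 0], [0, 0, 0], 0.3],
  ],
)

```text
time: 3.52
tool_pos: [549.1, -123.5, 192.1]
tcp_rot: [-179.9, 0.0, -179.4]
ft_force: [0.2, 0.2, 0.6]
finger_gap: 59.7
```

play_rows(
  deltas=[
    [[0, -0.0015, 0.02], [0, 0, 0], 0.3],
    [[0, 0, 0.02], [0, 0, 0], 0.3],
    [[0, 0, 0.02], [0, 0, 0], 0.3],
    [[0, 0, 0.008], [0, 0, 0], 0.3],
    [[0, 0, 0], [0, 0, 0], 0.3],
  ],
)

```text
time: 4.15
tool_pos: [548.6, -125.3, 118.9]
tcp_rot: [-179.9, -0.0, -179.5]
ft_force: [-0.6, 0.7, 0.2]
finger_gap: 59.7
```

play_rows(
  deltas=[
    [[0, 0, 0], [0, 0, 0], 1],
    [[0, 0, 0], [0, 0, 0], 1],
    [[0, 0, 0], [0, 0, 0], 1],
    [[0, 0, 0], [0, 0, 0], 1],
    [[0, 0, 0], [0, 0, 0], 1],
    [[0, 0, 0], [0, 0, 0], 1],
  ],
  force=60,
)

```text
time: 4.9
tool_pos: [549.7, -125.7, 120.9]
tcp_rot: [-179.8, 0.1, -179.5]
ft_force: [0.3, -0.1, -1.6]
finger_gap: 17.3
```

play_rows(
  deltas=[
    [[0, 0, 0], [0, 0, 0], 1],
    [[0, 0, 0], [0, 0, 0], 1],
  ],
)

```text
time: 5.15
tool_pos: [549.7, -125.6, 120.8]
tcp_rot: [-179.8, 0.1, -179.4]
ft_force: [-1.2, -0.3, -2.1]
finger_gap: 17.6
```

Run:
```python
from h import *
im=save('side','s2.png'); s=r.sense(); print(s['tool_pos'],s['finger_gap'],s['ft_force'])
cv2.imwrite('pics/s2c.png',cv2.resize(im[200:380,210:410],None,fx=3,fy=3,interpolation=2))
```

```text
[ 549.67893181 -125.6533328   120.80348945] 17.72078937011203 [ 0.27332004  0.03525143 -0.47421368]
```

View pics/s2c.png

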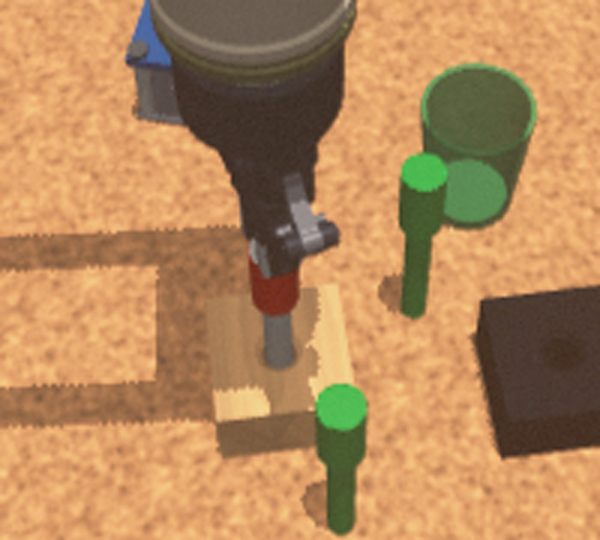

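The fingers are closed on the red handle (crop ~(275,270)) and the gap has settled at 17.6 mm. With the tip resting at 10 mm, the tip's height is TCP z − 110.8. Now I lift.

play_rows(
  deltas=[
    [[0, 0, -0.01], [0, 0, 0], 1],
    [[0, 0, -0.015], [0, 0, 0], 1],
    [[0, 0, -0.02], [0, 0, 0], 1],
    [[0, 0, -0.025], [0, 0, 0], 1],
    [[0, 0, -0.025], [0, 0, 0], 1],
    [[0, 0, -0.02], [0, 0, 0], 1],
    [[0, 0, 0], [0, 0, 0], 1],
  ],
  force=80,
)

```text
time: 6.08
tool_pos: [550.4, -125.6, 246.5]
tcp_rot: [-179.7, 0.4, -179.4]
ft_force: [-0.5, -0.3, -2.0]
finger_gap: 15.6
```

The wrist force of −2 N matches the drift's weight. Next I go to the glass.

play_rows(
  deltas=[
    [[-0.008, 0.025, 0], [0, -0.004, 0], 1],
    [[-0.008, 0.04, 0], [0, 0, 0], 1],
    [[-0.008, 0.045, 0], [0, 0, 0], 1],
    [[-0.008, 0.045, 0], [0, 0, 0], 1],
    [[-0.008, 0.04, 0], [0, 0, 0], 1],
    [[-0.004, 0.03, 0], [0, 0, 0], 1],
    [[0, 0, 0], [0, 0, 0], 1],
    [[0, 0, 0], [0, 0, 0], 1],
  ],
)

```text
time: 7.08
tool_pos: [591.1, 105.5, 240.6]
tcp_rot: [-179.7, 0.3, -179.6]
ft_force: [0.2, -0.2, -1.7]
finger_gap: 16.0
```

Run:
```python
from h import *
s=r.sense(); print(s['tool_pos'],s['tcp_rot'],s['finger_gap'],s['ft_force'])
a=save('side','s3.png'); 
a=cv2.resize(a[130:250,220:350],None,fx=4.6,fy=4.6,interpolation=2)
cv2.imwrite('pics/s3c.png',a)
p=np.array(s['tool_pos'])
print(proj('side',p-[0,0,110.8]))
```

```text
[591.08849577 105.45359113 240.56682373] [-179.69326876    0.2741354  -179.56648103] 16.007253466589788 [ 0.21325415 -0.19283526 -1.74460939]
[279.86125172 187.96167594]
```

View pics/s3c.png

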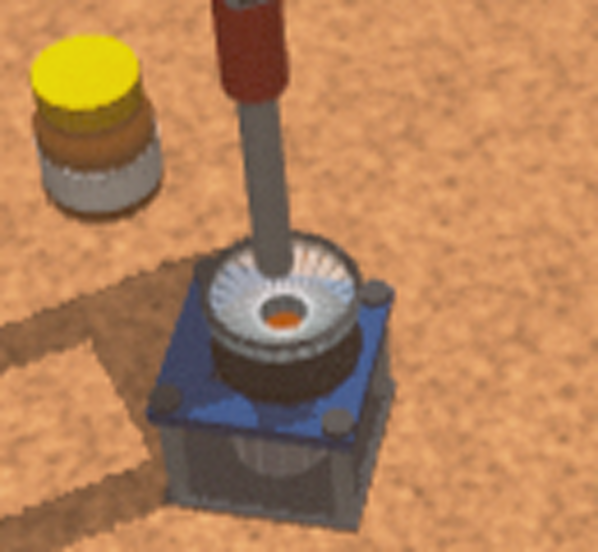

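The drift hangs upright, with its tip where predicted (crop (275,270)). The bore mouth is at crop (284,310), a little nearer the camera. I shift to (596,117) and lower the tip to about 105 mm.

play_rows(
  deltas=[
    [[-0.0045, 0.011, 0.01], [0, -0.003, 0], 1],
    [[0, 0, 0.01], [0, 0, 0], 1],
    [[0, 0, 0.004], [0, 0, 0], 1],
    [[0, 0, 0], [0, 0, 0], 1],
    [[0, 0, 0], [0, 0, 0], 1],
  ],
)

```text
time: 7.75
tool_pos: [595.6, 114.4, 213.9]
tcp_rot: [-179.7, 0.4, -179.8]
ft_force: [0.5, -1.4, -1.8]
finger_gap: 15.6
```

Run:
```python
from h import *
s=r.sense(); p=s['tool_pos']; print(p,s['tcp_rot'],s['ft_force'])
a=save('side','s4.png'); b=save('top','t4.png')
a=cv2.resize(a[140:240,230:335],None,fx=5,fy=5,interpolation=2)
cv2.imwrite('pics/s4c.png',a)
for q in ([0,0,110.8],[0,0,10.8]): print((proj('side',p-q)-[230,140])*5+2)
```

```text
[595.59676923 114.35603815 213.88508003] [-179.6767285     0.37430734 -179.78512724] [ 0.51416414 -1.42989535 -1.81334932]
[259.85987047 270.64502341]
[240.55449828  78.97786585]
```

View pics/s4c.png

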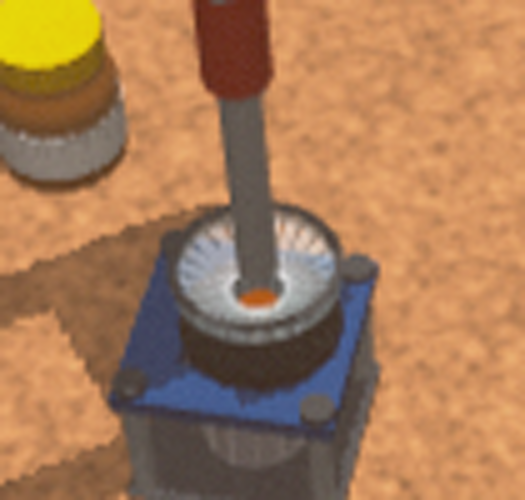

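The tip is nearly over the bore (crop (260,293)); projecting it on downwards puts the miss at about 1 mm in +y. I correct that and lower gently.

play_rows(
  deltas=[
    [[0, 0.001, 0.003], [0, -0.005, 0], 1],
    [[0, 0, 0.003], [0, 0, 0], 1],
    [[0, 0, 0.002], [0, 0, 0], 1],
    [[0, 0, 0], [0, 0, 0], 1],
  ],
)

```text
time: 8.35
tool_pos: [596.0, 115.5, 206.1]
tcp_rot: [-179.7, 0.8, -179.8]
ft_force: [0.5, 0.0, -2.3]
finger_gap: 15.6
```

play_rows(
  deltas=[
    [[0, 0, 0.001], [-0.005, 0.014, 0], 1],
    [[0, 0, 0.001], [0, 0, 0], 1],
    [[0, 0, 0.001], [0, 0, 0], 1],
    [[0, 0, 0], [0, 0, 0], 1],
  ],
)

```text
time: 8.85
tool_pos: [596.2, 115.4, 202.9]
tcp_rot: [-180.0, -0.1, -179.8]
ft_force: [-0.9, 0.4, -2.3]
finger_gap: 16.2
```

play_rows(
  deltas=[
    [[0, 0, 0.001], [0, 0, 0], 1],
    [[0, 0, 0.001], [0, 0, 0], 1],
    [[0, 0, 0.001], [0, 0, 0], 1],
    [[0, 0, 0.001], [0, 0, 0], 1],
  ],
)

```text
time: 9.35
tool_pos: [596.2, 115.5, 198.9]
tcp_rot: [-180.0, -0.1, -179.8]
ft_force: [-0.5, 0.3, -2.6]
finger_gap: 16.4
```

The tip is at 88 mm, below the bore's edge, with no contact force, so it is in the bore.

play_rows(
  deltas=[
    [[0, 0, 0.001], [0, 0, 0], 1],
    [[0, 0, 0.001], [0, 0, 0], 1],
    [[0, 0, 0.001], [0, 0, 0], 1],
    [[0, 0, 0.001], [0, 0, 0], 1],
  ],
)

```text
time: 9.85
tool_pos: [596.2, 115.5, 194.5]
tcp_rot: [-180.0, -0.1, -179.8]
ft_force: [-0.4, -0.4, -1.2]
finger_gap: 16.3
```

play_rows(
  deltas=[
    [[0, 0, 0.001], [0, 0, 0], 1],
    [[0, 0, 0.001], [0, 0, 0], 1],
    [[0, 0, 0.001], [0, 0, 0], 1],
    [[0, 0, 0.001], [0, 0, 0], 1],
  ],
)

```text
time: 10.35
tool_pos: [596.6, 115.6, 191.0]
tcp_rot: [180.0, -0.0, -179.8]
ft_force: [1.4, 0.1, 4.5]
finger_gap: 16.1
```

It has met the stopper at about 81 mm. Pushing slowly.

play_rows(
  deltas=[
    [[0, 0, 0.001], [0, 0, 0], 1],
    [[0, 0, 0.001], [0, 0, 0], 1],
    [[0, 0, 0.001], [0, 0, 0], 1],
    [[0, 0, 0.001], [0, 0, 0], 1],
  ],
)

```text
time: 10.85
tool_pos: [599.1, 115.8, 191.0]
tcp_rot: [180.0, 0.4, -179.8]
ft_force: [0.2, -0.0, 6.4]
finger_gap: 15.7
```

x is creeping under load. I re-centre it, then push with a slightly larger step.

play_rows(
  deltas=[
    [[0.0012, 0, 0.001], [0, 0.004, 0], 1],
    [[0.0015, 0, 0.0012], [0, 0.004, 0], 1],
  ],
)

```text
time: 11.1
tool_pos: [597.6, 115.8, 190.9]
tcp_rot: [179.9, 0.2, -179.8]
ft_force: [0.2, 0.4, 7.7]
finger_gap: 16.0
```

play_rows(
  deltas=[
    [[0.0015, 0, 0.0015], [0, 0.003, 0], 1],
    [[0.0012, 0, 0.0015], [0, 0.003, 0], 1],
  ],
)

```text
time: 11.35
tool_pos: [596.6, 116.0, 190.6]
tcp_rot: [179.9, 0.1, -179.8]
ft_force: [-0.0, -0.3, 7.6]
finger_gap: 16.1
```

play_rows(
  deltas=[
    [[0.0008, 0, 0.002], [0, 0.003, 0], 1],
    [[0.0008, 0, 0.002], [0, 0.003, 0], 1],
    [[0.0008, 0, 0.002], [0, 0.003, 0], 1],
  ],
)

```text
time: 11.72
tool_pos: [597.0, 116.1, 189.2]
tcp_rot: [179.9, 0.0, -179.8]
ft_force: [-0.5, -0.2, 7.2]
finger_gap: 15.8
```

It is sliding. I keep this pace.

play_rows(
  deltas=[
    [[0.001, 0, 0.0022], [0, 0.003, 0], 1],
    [[0.001, 0, 0.0022], [0, 0.003, 0], 1],
    [[0.001, 0, 0.0022], [0, 0.003, 0], 1],
    [[0.001, 0, 0.0022], [0, 0.003, 0], 1],
  ],
)

```text
time: 12.22
tool_pos: [596.9, 116.2, 186.6]
tcp_rot: [179.8, -0.0, -179.8]
ft_force: [-0.7, 0.1, 8.0]
finger_gap: 15.9
```

play_rows(
  deltas=[
    [[0.001, 0, 0.0027], [0, 0.003, 0], 1],
    [[0.001, 0, 0.0027], [0, 0.003, 0], 1],
    [[0.001, 0, 0.0027], [-0.001, 0.003, 0], 1],
    [[0.001, 0, 0.0027], [0, 0.003, 0], 1],
    [[0.001, 0, 0.0027], [0, 0.003, 0], 1],
    [[0.001, 0, 0.0027], [0, 0.003, 0], 1],
  ],
)

```text
time: 12.98
tool_pos: [597.5, 116.3, 180.7]
tcp_rot: [179.7, 0.0, -179.8]
ft_force: [-0.5, -0.5, 7.5]
finger_gap: 15.9
```

play_rows(
  deltas=[
    [[0.0012, 0, 0.0027], [0.002, 0.003, 0], 1],
    [[0.0013, 0, 0.0027], [0.002, 0.003, 0], 1],
    [[0.0013, 0, 0.0027], [0.001, 0.003, 0], 1],
    [[0.0012, 0, 0.0027], [0, 0.003, 0], 1],
    [[0.0012, 0, 0.0027], [0, 0.003, 0], 1],
    [[0.0012, 0, 0.0027], [0, 0.003, 0], 1],
  ],
)

```text
time: 13.72
tool_pos: [596.7, 116.5, 174.8]
tcp_rot: [180.0, 0.1, -179.8]
ft_force: [-0.1, 0.5, 8.1]
finger_gap: 15.8
```

Run:
```python
from h import *
s=r.sense(); p=s['tool_pos']; print(p,s['tcp_rot'],s['ft_force'])
a=save('side','s5.png')
a=cv2.resize(a[130:250,230:335],None,fx=5,fy=5,interpolation=2)
cv2.imwrite('pics/s5c.png',a)
for q in ([0,0,10.8],): print((proj('side',p-q)-[230,130])*5+2)
```

```text
[596.69279863 116.52583842 174.78465886] [ 1.79961198e+02  7.05024072e-02 -1.79817120e+02] [-0.10064791  0.46093279  8.06631938]
[249.44607901 203.35330341]
```

View pics/s5c.png

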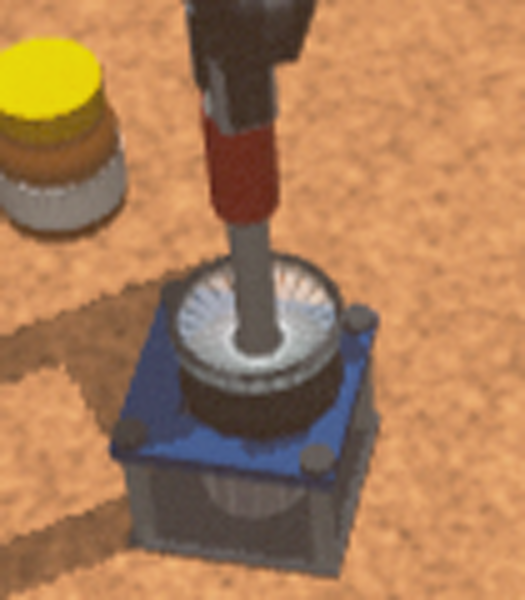

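The drift is deep in the bore with the handle base where predicted, so it has not slipped. The tip is at about 64 mm. I continue.

play_rows(
  deltas=[
    [[0.0012, 0, 0.0027], [0, 0.003, 0], 1],
    [[0.0012, 0, 0.0027], [0, 0.003, 0], 1],
    [[0.0012, 0, 0.0027], [0, 0.003, 0], 1],
    [[0.0012, 0, 0.0027], [0, 0.003, 0], 1],
    [[0.0012, 0, 0.0027], [0, 0.003, 0], 1],
    [[0.0012, 0, 0.0027], [0, 0.003, 0], 1],
    [[0.0012, 0, 0.0027], [0, 0.003, 0], 1],
  ],
)

```text
time: 14.65
tool_pos: [596.2, 116.6, 167.7]
tcp_rot: [179.9, 0.1, -179.8]
ft_force: [0.2, -0.5, 8.4]
finger_gap: 16.0
```

play_rows(
  deltas=[
    [[0.0011, 0, 0.0026], [0, 0.003, 0], 1],
    [[0.0011, 0, 0.0026], [0, 0.003, 0], 1],
    [[0.0011, 0, 0.0026], [0, 0.003, 0], 1],
    [[0.0011, 0, 0.0025], [0, 0.003, 0], 1],
    [[0.0011, 0, 0.0025], [0, 0.003, 0], 1],
  ],
)

```text
time: 15.28
tool_pos: [596.4, 116.6, 163.3]
tcp_rot: [179.9, 0.1, -179.9]
ft_force: [-0.8, -0.3, 8.9]
finger_gap: 15.9
```

play_rows(
  deltas=[
    [[0.0011, 0, 0.0024], [0, 0.003, 0], 1],
    [[0.0011, 0, 0.0024], [0, 0.003, 0], 1],
    [[0.0011, 0, 0.0024], [0, 0.003, 0], 1],
    [[0.0011, 0, 0.0022], [0, 0.003, 0], 1],
  ],
)

```text
time: 15.78
tool_pos: [596.4, 116.6, 160.3]
tcp_rot: [179.8, 0.1, -179.9]
ft_force: [-0.0, -0.5, 6.9]
finger_gap: 15.7
```

play_rows(
  deltas=[
    [[0.001, 0, 0.0022], [0, 0.003, 0], 1],
    [[0.001, 0, 0.0022], [0, 0.003, 0], 1],
    [[0.001, 0, 0.0022], [0, 0.003, 0], 1],
    [[0.001, 0, 0.002], [0, 0.003, 0], 1],
  ],
)

```text
time: 16.27
tool_pos: [596.6, 116.6, 157.9]
tcp_rot: [179.8, 0.1, -179.9]
ft_force: [0.4, -1.3, 8.3]
finger_gap: 16.0
```

play_rows(
  deltas=[
    [[0.001, 0, 0.0022], [0, 0.003, 0], 1],
    [[0.001, 0, 0.0022], [0, 0.003, 0], 1],
    [[0, 0, 0], [0, 0, 0], 1],
    [[0, 0, -0.002], [0, 0, 0], 1],
    [[0, 0, -0.004], [0, 0, 0], 1],
    [[0, 0, -0.006], [0, 0, 0], 1],
  ],
)

```text
time: 17.02
tool_pos: [595.1, 116.3, 166.8]
tcp_rot: [179.8, -0.2, -179.9]
ft_force: [-0.5, 0.2, -2.3]
finger_gap: 15.9
```

The force is back to the drift's weight alone. I withdraw it upwards.

play_rows(
  deltas=[
    [[-0.0005, 0, -0.006], [0.003, -0.003, 0], 1],
    [[0, 0, -0.008], [0, 0, 0], 1],
    [[0, 0, -0.008], [0, 0, 0], 1],
    [[0, 0, -0.01], [0, 0, 0], 1],
    [[0, 0, -0.015], [0, 0, 0], 1],
    [[0, 0, -0.02], [0, 0, 0], 1],
    [[0, 0, -0.005], [0, 0, 0], 1],
    [[0, 0, 0], [0, 0, 0], 1],
  ],
)

```text
time: 18.02
tool_pos: [596.7, 116.5, 246.5]
tcp_rot: [180.0, 0.2, -179.9]
ft_force: [1.1, 0.0, -1.5]
finger_gap: 16.0
```

Run:
```python
from h import *
s=r.sense(); p=s['tool_pos']; print(p,s['tcp_rot'],s['ft_force'])
a=save('side','s6.png')
cv2.imwrite('pics/s6c.png',cv2.resize(a[120:250,230:335],None,fx=4.6,fy=4.6,interpolation=2))
```

```text
[596.74046075 116.48175953 246.48677863] [ 179.98240907    0.21105134 -179.87536381] [ 1.09865741  0.00175296 -1.48060726]
```

View pics/s6c.png

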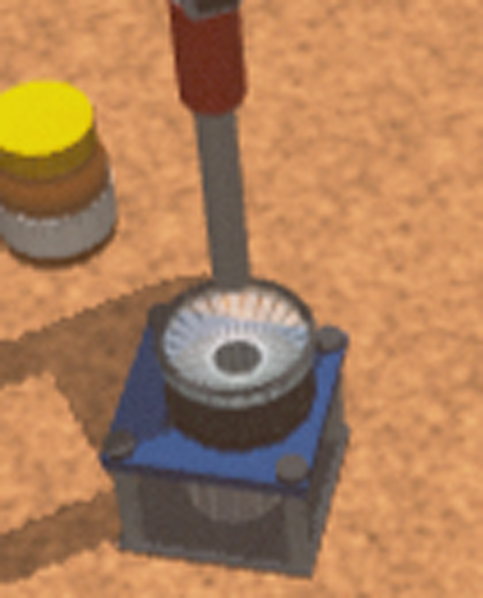

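The bore is now dark and empty (crop (237,357)) and the drift is clear of it. I return to the block.

play_rows(
  deltas=[
    [[0.008, -0.025, 0], [0, 0.003, 0], 1],
    [[0.008, -0.04, 0], [0, 0, 0], 1],
    [[0.008, -0.045, 0], [0, 0, 0], 1],
    [[0.008, -0.045, 0], [0, 0, 0], 1],
    [[0.008, -0.04, 0], [0, 0, 0], 1],
    [[0.005, -0.03, 0], [0, 0, 0], 1],
    [[0, 0, 0], [0, 0, 0], 1],
    [[0, 0, 0], [0, 0, 0], 1],
  ],
)

```text
time: 19.08
tool_pos: [547.7, -113.8, 238.8]
tcp_rot: [179.9, -0.6, -179.8]
ft_force: [0.5, -0.4, -1.9]
finger_gap: 16.1
```

play_rows(
  deltas=[
    [[-0.002, -0.0115, 0], [0, -0.01, 0], 1],
    [[0, 0, 0], [0, 0, 0], 1],
    [[0, 0, 0.015], [0, 0, 0], 1],
    [[0, 0, 0.02], [0, 0, 0], 1],
    [[0, 0, 0.01], [0, 0, 0], 1],
    [[0, 0, 0], [0, 0, 0], 1],
    [[0, 0, 0], [0, 0, 0], 1],
  ],
)

```text
time: 19.95
tool_pos: [549.4, -122.7, 188.3]
tcp_rot: [179.8, -0.1, -179.6]
ft_force: [0.5, -0.2, -1.3]
finger_gap: 16.0
```

play_rows(
  deltas=[
    [[0, -0.003, 0.003], [0.004, 0, 0], 1],
    [[0, 0, 0.003], [0, 0, 0], 1],
    [[0, 0, 0.003], [0, 0, 0], 1],
    [[0, 0, 0], [0, 0, 0], 1],
  ],
)

```text
time: 20.45
tool_pos: [550.3, -126.3, 180.2]
tcp_rot: [-179.9, 0.0, -179.6]
ft_force: [0.8, -0.3, -1.8]
finger_gap: 16.1
```

play_rows(
  deltas=[
    [[0.0005, 0.0006, 0.004], [0, 0, 0], 1],
    [[0, 0, 0.004], [0, 0, 0], 1],
    [[0, 0, 0.004], [0, 0, 0], 1],
    [[0, 0, 0.004], [0, 0, 0], 1],
    [[0, 0, 0.004], [0, 0, 0], 1],
    [[0, 0, 0.004], [0, 0, 0], 1],
  ],
)

```text
time: 21.2
tool_pos: [549.9, -125.6, 154.8]
tcp_rot: [-179.9, 0.0, -179.6]
ft_force: [0.6, 0.4, -1.5]
finger_gap: 16.0
```

Tip at 44 mm, inside the hole with no side force. I continue down.

play_rows(
  deltas=[
    [[0, 0, 0.004], [0, 0, 0], 1],
    [[0, 0, 0.004], [0, 0, 0], 1],
    [[0, 0, 0.004], [0, 0, 0], 1],
    [[0, 0, 0.004], [0, 0, 0], 1],
    [[0, 0, 0.003], [0, 0, 0], 1],
    [[0, 0, 0.003], [0, 0, 0], 1],
    [[0, 0, 0.002], [0, 0, 0], 1],
  ],
)

```text
time: 22.08
tool_pos: [549.8, -125.6, 128.9]
tcp_rot: [-179.9, 0.0, -179.6]
ft_force: [-0.8, -0.3, -2.3]
finger_gap: 15.8
```

play_rows(
  deltas=[
    [[0, 0, 0.002], [0, 0, 0], 1],
    [[0, 0, 0.002], [0, 0, 0], 1],
    [[0, 0, 0.001], [0, 0, 0], 1],
    [[0, 0, 0.001], [0, 0, 0], 1],
    [[0, 0, 0.001], [0, 0, 0], 1],
  ],
)

```text
time: 22.7
tool_pos: [550.0, -125.7, 121.6]
tcp_rot: [-179.9, 0.0, -179.6]
ft_force: [-0.3, 1.0, -1.7]
finger_gap: 15.9
```

play_rows(
  deltas=[
    [[0, 0, 0.001], [0, 0, 0], 1],
    [[0, 0, 0.001], [0, 0, 0], 1],
  ],
)

```text
time: 22.95
tool_pos: [551.0, -126.0, 120.8]
tcp_rot: [-179.9, 0.2, -179.6]
ft_force: [-0.8, -0.6, 5.0]
finger_gap: 16.2
```

It bottoms at TCP 120.8, the same as when grasped, so it never slipped and the stopper depth (about 37 mm or more) holds. I release it.

play_rows(
  deltas=[
    [[0.001, 0, 0], [0, 0, 0], 0.9],
    [[0, 0, 0], [0, 0, 0], 0.6],
    [[0, 0, 0], [0, 0, 0], 0.3],
    [[0, 0, 0], [0, 0, 0], 0.3],
    [[0, 0, 0], [0, 0, 0], 0.3],
    [[0, 0, 0], [0, 0, 0], 0.3],
  ],
)

```text
time: 23.7
tool_pos: [549.7, -126.0, 120.6]
tcp_rot: [-179.9, 0.2, -179.6]
ft_force: [-0.2, 0.2, 0.0]
finger_gap: 59.7
```

play_rows(
  deltas=[
    [[0, 0, -0.01], [0, 0, 0], 0.3],
    [[0, 0, -0.02], [0, 0, 0], 0.3],
    [[0, 0, -0.025], [0, 0, 0], 0.3],
    [[0, 0, -0.025], [0, 0, 0], 0.3],
    [[0, 0, -0.03], [0, 0, 0], 0.3],
    [[0.02, 0.03, -0.02], [0, 0, 0], 0.3],
    [[0.03, 0.05, 0], [0, 0, 0], 0.3],
    [[0, 0, 0], [0, 0, 0], 0.3],
  ],
)

```text
time: 24.7
tool_pos: [499.3, -44.9, 266.6]
tcp_rot: [-179.8, 0.8, -179.7]
ft_force: [0.1, 0.2, 0.6]
finger_gap: 59.6
```

Run:
```python
from h import *
s=r.sense(); print(s['tool_pos'],s['finger_gap'],s['ft_force'],s['time'])
a=save('side','s7.png')
```

```text
[499.34506859 -44.90500846 266.62736157] 59.55173930609495 [0.10053639 0.20152679 0.62089344] 24.7
```

View pics/s7.png

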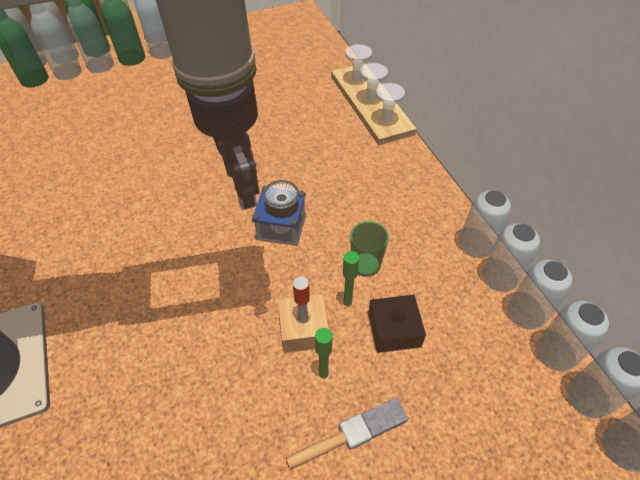

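The drift is upright in its block, with its top at (301,284) as at the start. The tumbler, jar area and brush look unchanged and the gripper is clear. Handing in.

Run:
```python
from h import *
a=cv2.imread('pics/side0.png').astype(int);b=cv2.imread('pics/s7.png').astype(int)
for n,(u,v,w,h) in {'drift':(285,270,35,60),'tumbler':(350,215,45,65),'brush':(280,390,140,80)}.items(): print(n,abs(a-b)[v:v+h,u:u+w].mean())
print(r.hand_in())
```

```text
drift 9.805714285714286
tumbler 7.422108262108262
brush 10.008214285714285
the job is handed in; nothing more can be done
None
```

The stopper is pushed out of the neck, the drift is back upright in its block, and the job is handed in at about 25 s of the 72 s allowed. The hand-in gives no verdict, so success rests on my own checks.

- **Pushing:** I took the red-handled drift, entered the bore without first landing on the funnel, and met the stopper with the tip about 81 mm above the table. It slid at roughly 8 mm/s. The highest wrist reading at the stops between moves was about 9 N, or about 11 N on the stopper with the drift's weight added. I did not sample the force during the moves.
- **Stopper:** The last measured tip height of about 47 mm puts the stopper about 37 mm down, past the 34 mm needed and short of the cup's bottom at 43 mm. I then pushed down about 1 mm more. The drift bottomed in its block at the same tool height (120.8 mm) as when I gripped it, so it had not slipped. The bore looked empty afterwards, but I never saw the stopper itself in the cup.
- **Drift:** It stands upright and released in its block, looking the same as at the start, with the gripper well clear.
- **Tumbler, jar and brush:** The tumbler and brush look where they were. The arm hid the jar in the last picture; it looked undisturbed in the one before, and the arm did not go near it. The before/after image comparison (mean difference 7–10 grey levels) was too coarse to say more; I put that down to picture noise.

Two things differed from expectation. The finger gap read about 16 mm on the 25 mm handle, though the hold was firm. The arm crept about 2.5 mm sideways at first contact, which I corrected with no notable side force.

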